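Sort overcaps by the sample on the stand and lock away the rejects

TASK

The overcap on the framed sample stand shows which kind, round or square, is being run now. Slide the cover of the reject box fully open, stand every loose overcap of the sample's kind upright in the open feed tray, drop every loose one of the other kind into the reject box, and then slide the cover fully shut. Leave both samples where they are; the little pump collars are not part of the job.

Things in the scene. Friction and masses are not known exactly. Their poses are not given: they have to be found in the camera images.
- cap_round_1_c (a point): Loose round overcap: upright plain grey cylinder, 52 mm diameter, 64 mm high, about 60 g, standing on its open end on the table at the start. This point is its centre, 32 mm above its foot; its z axis points up when it stands. May be absent.
- cap_round_2_c (a point): Loose round overcap: upright plain grey cylinder, 52 mm diameter, 64 mm high, about 60 g, standing on its open end on the table at the start. This point is its centre, 32 mm above its foot; its z axis points up when it stands. May be absent.
- cap_round_3_c (a point): Loose round overcap: upright plain grey cylinder, 52 mm diameter, 64 mm high, about 60 g, standing on its open end on the table at the start. This point is its centre, 32 mm above its foot; its z axis points up when it stands. May be absent.
- cap_square_1_c (a point): Loose square overcap: upright plain grey block, 50 x 50 mm, 64 mm high, about 60 g, standing on the table at the start. This point is its centre, 32 mm above its foot; z axis up when it stands, x and y axes square to its flat sides. May be absent.
- cap_square_2_c (a point): Loose square overcap: upright plain grey block, 50 x 50 mm, 64 mm high, about 60 g, standing on the table at the start. This point is its centre, 32 mm above its foot; z axis up when it stands, x and y axes square to its flat sides. May be absent.
- cap_square_3_c (a point): Loose square overcap: upright plain grey block, 50 x 50 mm, 64 mm high, about 60 g, standing on the table at the start. This point is its centre, 32 mm above its foot; z axis up when it stands, x and y axes square to its flat sides. May be absent.
- sample_round_c (a point): Round sample overcap (same shape as the loose round ones). It stands either on the sample stand or on the parking plate at the back. Its centre. Not to be moved.
- sample_square_c (a point): Square sample overcap (same shape as the loose square ones). It stands on the other of the two plates. Its centre. Not to be moved.
- guide_rail (a point): Middle of the fixed guide rail, an 11 mm thick bar that runs straight across (along y) behind the loose overcaps from y = -0.35 to y = 0.53, its top 68 mm above the table: an obstacle for the fingers. Two small pump collars (28 mm diameter, 34 mm high) stand on the robot's side of the overcaps and are not part of the job.
- stand_top (a point): Sample stand: fixed aluminium plate 90 x 90 x 10 mm behind the loose overcaps, with an upright wire frame 150 mm high at its back. The sample standing on it is the kind being run. This point is the centre of the plate's top. The other plate, plain plywood 90 x 90 x 10 mm without a frame, only parks the sample that is not in use.
- reject_in (a point): Reject box: fixed grey sheet-metal box, outside 200 (x) x 180 (y) x 145 mm high, walls and floor 4 mm, on the left or the right of the loose overcaps. This point is the centre of its inner floor, 4 mm above the table; x axis points away from the robot, the way its cover slides open, z up. Two rails carry the cover at the box's rim and run on 150 mm behind the box at that height.
- reject_cover (a joint): Flat sliding cover of the reject box, its upper face 152 mm above the table: 0 = fully shut, 0.15 m = fully open (slid along the box's +x, when the mouth is clear for 146 mm from the near wall). Sliding friction about 2 N; it stays where it is left.
- cover_handle (a point): Handle of the sliding cover: black upright bar 14 mm thick (box x), 70 mm long (box y), 38 mm high above the cover, near the cover's end nearest the robot, 70 mm nearer the robot than the cover's middle. This point is in the bar, 24 mm above the cover and 14 mm below the bar's top (176 mm above the table). Same axes as the box. Push or pull it straight along x.
- tray_in (a point): Feed tray: fixed open aluminium tray, outside 200 x 200 mm, walls 24 mm high and 4 mm thick, on the other side from the reject box. This point is the centre of its inner floor, 4 mm above the table; axes along its sides, z up.
Not all that is in view belongs to the job. What is shaped like the part that bears cap_round_3_c but brown or orange is not meant.

How it is judged:
By the outcome, as a careful person would: the job done as asked, in the order asked, and still so for the second after the job is handed in, with the robot touching nothing.
Of cap_round_1, cap_round_2, cap_round_3, cap_square_1, cap_square_2, cap_square_3 only 4 to 6 are there at a start; the rules pass over those that are not, and their reading is None.
At some moment in a run one of cap_round_1, cap_round_2, cap_round_3, cap_square_1, cap_square_2, cap_square_3 may be knocked a few centimetres aside while the robot is not near it.
It also fails if it takes over 210 s, if anything falls off the work surface, if the arm or the gripper's body presses on something with over 40 N, if the wrist force passes 120 N, or if a joint passes its speed limit or range.

ROBOT

A 6-joint arm with a two-finger parallel gripper is mounted at the origin on a cart in front of the work surface, level with it; the furniture and walls round the work are solid. World frame = base frame: x ahead of the robot, y to its left, z up, the work surface at z = 0. Lengths are in m, angles in degrees, forces in N, time in s.
With the tool pointing down it reaches from about 0.375 to 0.75 m from the base axis. Payload 9 kg.
Tool frame: the origin (TCP) lies where the fingers leave the gripper's body, on its centre line; the fingertips stand 73 mm ahead of it and the grasp point (between the pads) lies 54 mm ahead of it (robot.tip_reach is the distance from the TCP to the fingertips, in m); z points along the fingers, y is the line along which they close (so a half turn about z gives the same grasp; the last joint's range is limited). The gripper opens to 85 mm and grips with 20 to 120 N. Pads are 22 mm wide; open, the fingers measure 114 mm over their backs; the gripper's body (76 mm by 85 mm) begins 54 mm behind the grasp point. The pads swing forward as they close: fully open they stand 13 mm farther back than shut.
Start: joints at [57.026, 5.964, 5.575, 89.605, 0, 77.527], TCP at [0.21, 0.562, 0.304] pointing down, gripper open.
Joint ranges: [-171.21, 171.21], [-48.23, 106.86], [-62.78, 66.21], [-105.2, 120.99], [-86.42, 89.51], [-180, 180]. Speed limits (degrees/s): [127.2, 127.2, 147.25, 180, 180, 180].

INTERFACE

Orientations are given as [roll, pitch, yaw] about the fixed x, y, z axes, in that order (R = Rz(yaw) Ry(pitch) Rx(roll)).
In Python, from plant import robot gives the robot as it stands. Calls block until the motion is done:
- robot.move_pose(position, orientation): joint-space move of the TCP to a pose.
- robot.line_to(position, vel=0.15, rotation=None, guard=None): straight line of the TCP; rotation=None keeps the orientation; vel is the mean speed in m/s. With guard (N) it stops when the force on the tool has changed by that much, and returns True; else False.
- robot.goto_joints(angles): joint-space move.
- robot.set_gripper(opening): finger opening in m; the grip force is fixed at half the most; returns when the fingers have stopped.
- robot.pause(seconds).
- robot.ik(position, orientation): joint angles nearest the present ones, or None.
- robot.observe(): the state.
- robot.grab_frame(name): name is "side" or "top"; returns the picture (420x560x3 uint8, blue, green, red); there is no depth.
- robot.get_calibration(name): a dict with "vertical_fov" (degrees; the focal length in pixels is half the picture's height over the tangent of half this angle, whatever the lens; pixels are square), "cx", "cy" (the principal point, pixels), "k1" (the pictures are not rectified: a ray, as slopes to the right and down, at radius r is drawn at 1 + k1 r^2 times it, then the intrinsics apply), "rvec" (rotation vector, rad) and "tvec" (3), from world to camera coordinates, as OpenCV has them. Camera axes: x right, y down, z forward; pixel columns grow to the right and rows downward; lengths in m; the calibration is good to about 2 mm. A picture is of the moment at which its call begins. get_calibration takes no time and is no camera call.
A pose or a line that the arm cannot do raises robot.IKError and nothing moves.
- robot.job_done(): hands the job in; it is judged then, once.
The state is a dict: "time": time; "q": joint angles; "qvel": joint speeds; "joint_torque": joint torques, N m; "tool_pos": TCP position; "tcp_rot": TCP orientation; "ft_force": force on the tool from outside, world axes, zero at the start; "torque": the same for the moment, N m; "gripper_width": finger opening in m; "gripper_force": force on a finger pad.
Only numpy, scipy, OpenCV 4.12 (cv2) and the standard library are available. Lean on these libraries where they do the work, as an engineer would, in place of code of your own. Each camera call takes 0.05 s, during which the arm holds its last target. There are 200 camera calls.

## Working session

There is one attempt and no reset: what is moved stays moved. The work goes in short steps, each a Python script; the robot and the scene stay as the last script left them, time stands still between calls to the robot, and variables do not carry over. Pictures are saved under pics/ and viewed, at most 14 in all, crops included, and the job is handed in when it is done.

```bash
mkdir -p pics; ls
python3 - <<'E'
from plant import robot
import cv2
for n in("side","top"):
    cv2.imwrite(f"pics/{n}0.png",robot.grab_frame(n)); print(n,robot.get_calibration(n))
print(robot.observe())
E
```

```text
pics
side {'vertical_fov': 46.48114425135597, 'cx': 279.05469642912334, 'cy': 206.9339808539373, 'k1': -0.12278470475083253, 'rvec': array([ 1.98680934, -0.53458197,  0.35979847]), 'tvec': array([-0.44221185,  0.23163553,  0.95568858])}
top {'vertical_fov': 54.7411912481674, 'cx': 278.8734692227669, 'cy': 215.91088870903204, 'k1': 0.002100178526617853, 'rvec': array([ 2.12526805, -2.09745188,  0.22799291]), 'tvec': array([0.00842169, 0.56788351, 1.18047987])}
{'time': 0.1, 'q': array([5.70258240e+01, 5.99583216e+00, 5.53234478e+00, 8.96052402e+01,
       7.41381226e-04, 7.75293424e+01]), 'qvel': array([ 0.00492264,  0.02195666,  0.13373093, -0.07523845,  0.0526379 ,
       -0.07883724]), 'joint_torque': array([ 7.11624496e-03, -5.58201063e+01,  5.04723859e+01,  1.28986794e-02,
       -2.67985979e-04,  2.58888821e-05]), 'tool_pos': array([0.21000324, 0.56182248, 0.30320152]), 'tcp_rot': array([-1.79933054e+02, -1.55648865e-02,  1.59496472e+02]), 'ft_force': array([-0.27769454,  0.2027293 ,  0.28036927]), 'torque': array([-0.04409041, -0.04163631, -0.04302394]), 'gripper_force': 0.0, 'gripper_width': 0.08494348844136479}
```

View pics/side0.png

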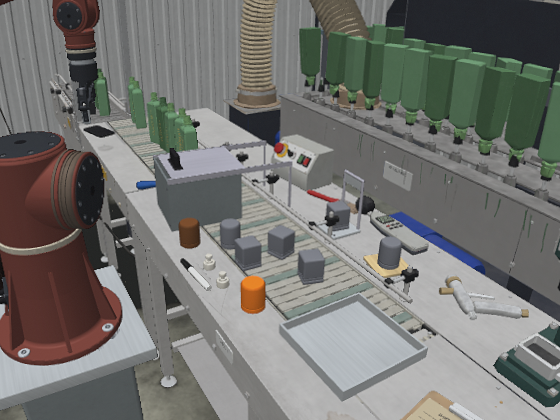

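View pics/top0.png

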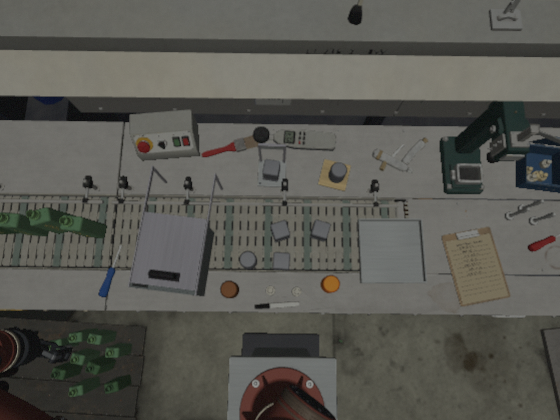

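The side view shows the square sample on the framed stand (340,215) and the round one on plywood (390,250). The loose caps are three squares at top-view (280,230), (320,230), (282,260) and one round at (248,260). The box is on the left (172,250) and the tray on the right (392,250). Brown and orange cylinders are decoys. Next I'll make enlarged crops to pick precise pixels.

```bash
cat > h.py <<'E'
from plant import robot
import cv2, numpy as np
def cal(n):
    c=robot.get_calibration(n); f=210/np.tan(np.radians(c["vertical_fov"]/2))
    K=np.array([[f,0,c["cx"]],[0,f,c["cy"]],[0,0,1.]]); R=cv2.Rodrigues(c["rvec"])[0]; return K,c["k1"],R,c["tvec"]
def ray(n,uv):
    K,k1,R,t=cal(n)
    p=cv2.undistortPoints(np.array([[uv]],float),K,np.array([k1,0,0,0]),criteria=None) if False else cv2.undistortPointsIter(np.array([[uv]],float),K,np.array([k1,0,0,0.]),None,None,(3,50,1e-10))
    d=R.T@np.append(p[0,0],1); return -R.T@t,d/np.linalg.norm(d)
def onz(n,uv,z):
    o,d=ray(n,uv); return o+d*(z-o[2])/d[2]
def tri(uvt,uvs):
    o1,d1=ray("top",uvt);o2,d2=ray("side",uvs)
    A=np.c_[d1,-d2]; s=np.linalg.lstsq(A,o2-o1,rcond=None)[0]
    a,b=o1+d1*s[0],o2+d2*s[1]; return (a+b)/2,np.linalg.norm(a-b)
def proj(n,P):
    K,k1,R,t=cal(n); return cv2.projectPoints(np.array([P],float),cv2.Rodrigues(R)[0],t,K,np.array([k1,0,0,0.]))[0][0,0]
E
python3 - <<'E'
import cv2
t=cv2.imread("pics/top0.png");s=cv2.imread("pics/side0.png")
cv2.imwrite("pics/tc.png",cv2.resize(cv2.convertScaleAbs(t[140:310,125:325],alpha=1.6),None,fx=3.5,fy=3.5,interpolation=cv2.INTER_CUBIC))
cv2.imwrite("pics/sc.png",cv2.resize(cv2.convertScaleAbs(s[130:330,150:410],alpha=1.3),None,fx=3,fy=3,interpolation=cv2.INTER_CUBIC))
E
```

```text
(no output)
```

View pics/tc.png

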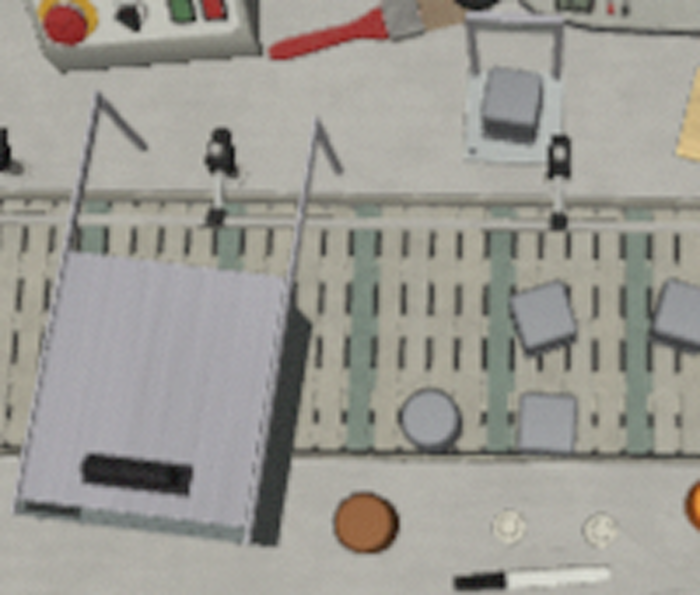

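View pics/sc.png

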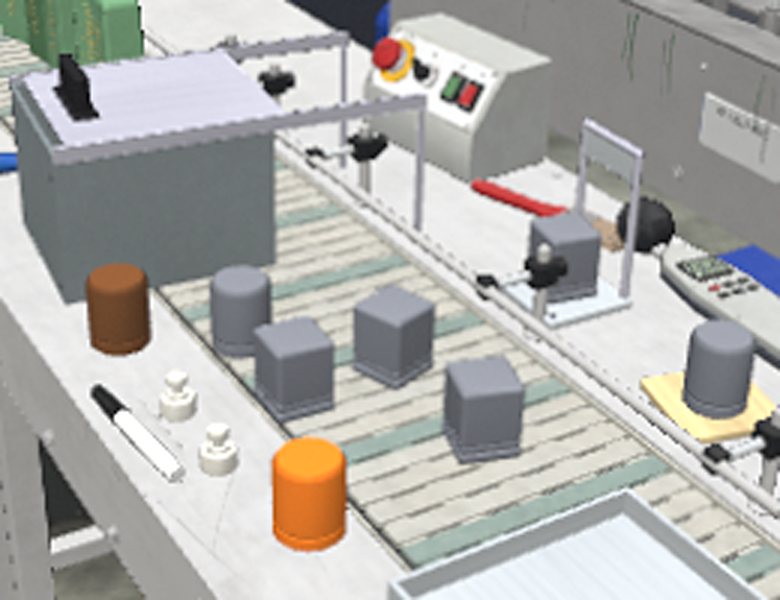

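The crops confirm the kinds. The box is yawed a few degrees, with its handle at crop (137,475). Now I'll segment the top faces and triangulate.

```bash
cat > seg.py <<'E'
from h import *
def faces(img,n,roi,amin=60):
    x0,y0,x1,y1=roi; f=img.astype(int); b,g,r=f[...,0],f[...,1],f[...,2]
    m=((b-r)>5)&((b-r)<40)&(b>60)
    M=np.zeros(m.shape,np.uint8); M[y0:y1,x0:x1]=m[y0:y1,x0:x1]*255
    M=cv2.morphologyEx(M,cv2.MORPH_OPEN,np.ones((3,3)))
    out=[]
    k,L,st,ce=cv2.connectedComponentsWithStats(M,connectivity=4)
    for i in range(1,k):
        if st[i,4]<amin: continue
        v=img[...,1][L==i].astype(np.uint8)
        th,_=cv2.threshold(v,0,255,cv2.THRESH_OTSU)
        T=((L==i)&(img[...,1]>th)).astype(np.uint8)
        out.append((ce[i],st[i],v.min(),th,v.max(),T))
    return out
E
python3 - <<'E'
from seg import *
t=cv2.imread("pics/top0.png");s=cv2.imread("pics/side0.png")
for p in [(247,259),(281,229),(319,229),(281,259),(290,240),(170,230),(390,250)]: print(p,t[p[1],p[0]])
for p in [(230,224),(230,235),(281,231),(275,245),(290,245),(311,254),(303,270),(248,242)]: print(p,s[p[1],p[0]])
for n,im,roi in(("top",t,(230,210,350,275)),("side",s,(215,215,330,290))):
    for o in faces(im,n,roi): print(n,o[0].round(1),o[1],o[2:5])
E
```

```text
(247, 259) [100 100  97]
(281, 229) [98 97 95]
(319, 229) [97 96 94]
(281, 259) [98 97 95]
(290, 240) [ 98 107 107]
(170, 230) [104 101 102]
(390, 250) [113 115 112]
(230, 224) [138 130 127]
(230, 235) [92 87 85]
(281, 231) [138 130 126]
(275, 245) [89 84 82]
(290, 245) [71 67 66]
(311, 254) [138 130 128]
(303, 270) [81 77 75]
(248, 242) [138 130 127]
side [251.7 243.1] [ 217  215   77   55 1795] (np.uint8(60), 105.0, np.uint8(147))
side [260.8 222.2] [240 216  43  13 142] (np.uint8(106), 130.0, np.uint8(147))
side [306.6 267.4] [265 249  65  35 926] (np.uint8(63), 107.0, np.uint8(150))
```

```bash
cat > seg.py <<'E'
from h import *
def blobs(img,n,roi,amin=40):
    x0,y0,x1,y1=roi; f=img.astype(int); b,g,r=f[...,0],f[...,1],f[...,2]
    m=((b-r>=2)&(b-g>=0)&(b>88)&(b<108)) if n=="top" else ((b-g>=5)&(b-r>=6)&(b>115))
    M=np.zeros(m.shape,np.uint8); M[y0:y1,x0:x1]=m[y0:y1,x0:x1]*255
    M=cv2.morphologyEx(M,cv2.MORPH_OPEN,np.ones((3,3)))
    out=[]
    for c in cv2.findContours(M,cv2.RETR_EXTERNAL,cv2.CHAIN_APPROX_NONE)[0]:
        a=cv2.contourArea(c)
        if a>=amin:
            mo=cv2.moments(c); out.append((np.array([mo["m10"]/a,mo["m01"]/a]),a,cv2.minAreaRect(c),c))
    return out
E
python3 - <<'E'
from seg import *
t=cv2.imread("pics/top0.png");s=cv2.imread("pics/side0.png")
B={n:blobs(im,n,roi) for n,im,roi in(("top",t,(230,212,350,275)),("side",s,(215,212,330,290)))}
for o in B["top"]:
    w=onz("top",o[0],.064); box=cv2.boxPoints(o[2]); wb=np.array([onz("top",p,.064) for p in box])
    e=np.diff(np.r_[wb,wb[:1]],axis=0)[:,:2]
    print("top",o[0].round(1),o[1],w.round(3),"edges",np.linalg.norm(e,axis=1).round(3),"ang",(np.degrees(np.arctan2(e[:,1],e[:,0]))%90).round(1))
    best=min(B["side"],key=lambda q:tri(o[0],q[0])[1]); print("   tri",tri(o[0],best[0])[0].round(3),round(tri(o[0],best[0])[1],4),best[0].round(1),best[1])
def tc(x,y): return (x/3.5+125,y/3.5+140)
def sc(x,y): return (x/3+150,y/3+130)
# handle top ends, cover corners
print("cover corners", [onz("top",tc(*p),.152).round(3) for p in[(70,252),(290,278),(20,502),(247,520)]])
m=(t.max(2)<45).astype(np.uint8)[255:290,140:190]*255
c=max(cv2.findContours(m,0,1)[0],key=cv2.contourArea);bx=cv2.boxPoints(cv2.minAreaRect(c))+[140,255];print("handle px",bx)
print("handle top z=.19",[onz("top",p,.19).round(3) for p in bx])
print("handle tri",tri(tc(137,468),sc(70,62)))
print("stand/rail", onz("top",tc(400,220),.068).round(3),onz("top",tc(700,225),.068).round(3),onz("top",tc(514,103),.074).round(3))
# tray
print("tray corners rim", [onz("top",p,.024).round(3) for p in[(359,220),(422,220),(424,283),(360,283)]])
E
```

```text
top [280.7 260.4] 165.5 [0.431 0.009 0.064] edges [0.042 0.042 0.042 0.042] ang [0.8 0.5 0.7 0.9]
   tri [0.432 0.008 0.061] 0.0006 [247.1 241.8] 181.5
top [247.3 259.3] 117.5 [0.434 0.108 0.064] edges [0.039 0.036 0.039 0.036] ang [0.8 1.5 0.7 1.8]
   tri [0.434 0.108 0.063] 0.0006 [229.2 222.9] 110.5
top [280.  229.5] 168.5 [0.525 0.012 0.064] edges [0.043 0.043 0.043 0.043] ang [17.8 17.  17.6 17.4]
   tri [0.526 0.012 0.062] 0.0007 [280.8 231.4] 157.0
top [321.  228.9] 155.5 [ 0.528 -0.112  0.064] edges [0.043 0.042 0.043 0.042] ang [74.1 74.4 73.7 74.6]
   tri [ 0.529 -0.113  0.062] 0.0012 [311.1 255.2] 207.0
cover corners [array([0.554, 0.395, 0.152]), array([0.535, 0.216, 0.152]), array([0.354, 0.417, 0.152]), array([0.343, 0.24 , 0.152])]
handle px [[148.3538475  277.16923141]
 [149.32307816 269.4153862 ]
 [179.35384369 273.16923141]
 [178.38461304 280.92307663]]
handle top z=.19 [array([0.37 , 0.359, 0.19 ]), array([0.39 , 0.358, 0.19 ]), array([0.381, 0.278, 0.19 ]), array([0.361, 0.279, 0.19 ])]
handle tri (array([0.37675669, 0.31719355, 0.19495428]), np.float64(0.004592756304827604))
stand/rail [0.605 0.138 0.068] [ 0.604 -0.125  0.068] [0.712 0.04  0.074]
tray corners rim [array([ 0.566, -0.236,  0.024]), array([ 0.569, -0.435,  0.024]), array([ 0.373, -0.429,  0.024]), array([ 0.37 , -0.234,  0.024])]
```

Measured heights (61–63 mm) match the 64 mm in the text. Box yaw is about −6.5°, tray centre about (0.470, −0.333), handle about (0.377, 0.322). Next I'll open the cover.

```bash
cat >> h.py <<'E'
BOX=np.array([.4465,.317]); BY=-6.5; ex=np.array([np.cos(np.radians(BY)),np.sin(np.radians(BY))]); ey=np.array([-ex[1],ex[0]])
TRAY=np.array([.4695,-.3335]); TY=0.9
def boxp(x,y=0): return BOX+x*ex+y*ey
def rpy(pos,yaw):
    best=None
    for y in(yaw,yaw+180,yaw-180):
        q=robot.ik(pos,[180,0,(y+180)%360-180])
        if q is not None and (best is None or abs(q[5])<abs(best[0])): best=(q[5],[180,0,(y+180)%360-180])
    if best is None: raise RuntimeError(f"no ik {pos} {yaw}")
    return best[1]
def go(xy,z,yaw):
    p=[*map(float,xy),z]; robot.move_pose(p,rpy(p,yaw))
def lin(xy,z,**k): return robot.line_to([*map(float,xy),z],**k)
def st(msg=""):
    o=robot.observe(); print(msg,"t",round(o["time"],1),"tcp",o["tool_pos"].round(3),"yaw",o["tcp_rot"][2].round(1),"F",o["ft_force"].round(1),"w",round(o["gripper_width"],4),"gf",round(o["gripper_force"],1))
E
python3 - <<'E'
from h import *
H=boxp(-.07); print(H,robot.tip_reach)
robot.set_gripper(.055)
go(H,.30,90+BY); st()
lin(H,.235,vel=.1,guard=10); st("down")
hit=lin(H+.185*ex,.235,vel=.08,guard=18); st(f"hit {hit}")
o=robot.observe()["tool_pos"]; print("travel",(o[:2]-H)@ex)
lin(o[:2]-.012*ex,.235,vel=.05); lin(o[:2]-.012*ex,.31); st()
go(boxp(-.03),.36,90+BY)
lin(boxp(-.03)-[0,0],.36)
for n in("side","top"): cv2.imwrite(f"pics/{n}1.png",robot.grab_frame(n))
E
python3 -c "
import cv2,numpy as np
a=cv2.imread('pics/side1.png')[90:300,130:410];b=cv2.imread('pics/top1.png')[130:300,100:340]
a=cv2.resize(a,(400,300));b=cv2.resize(b,(400,283));b=cv2.copyMakeBorder(b,0,17,0,0,0)
cv2.imwrite('pics/c1.png',cv2.convertScaleAbs(np.hstack([a,b]),alpha=1.4))"
```

```text
[0.37694997 0.32492422] 0.0726
 t 2.5 tcp [0.377 0.325 0.3  ] yaw -96.5 F [-0.2 -0.5  0.5] w 0.0546 gf 0.0
down t 3.3 tcp [0.377 0.325 0.236] yaw -96.5 F [-0.8  0.2 -0.4] w 0.0549 gf 0.0
hit True t 5.1 tcp [0.535 0.307 0.234] yaw -96.5 F [-1.   0.2  0.1] w 0.055 gf 0.7
travel 0.15935270276529465
 t 6.1 tcp [0.523 0.308 0.309] yaw -96.5 F [-0.1  0.5 -1.3] w 0.0551 gf 0.0
```

View pics/c1.png

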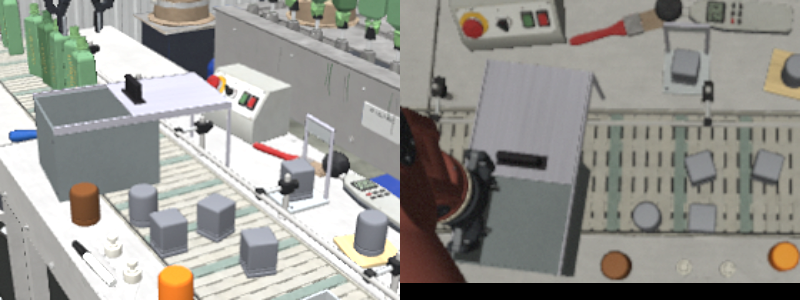

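The cover is open; the handle in the top crop is at (521,160) and the caps are in place. I'll check the cover's travel by the handle's displacement.

Run:
```python
from h import *
def hb(f,roi):
    t=cv2.imread(f);x0,y0,x1,y1=roi
    m=(t.max(2)<45).astype(np.uint8)[y0:y1,x0:x1]*255
    c=max(cv2.findContours(m,0,1)[0],key=cv2.contourArea);r=cv2.minAreaRect(c)
    bx=cv2.boxPoints(r)+[x0,y0];return np.array([onz("top",p,.19)[:2] for p in bx]),r,bx.mean(0)
a,ra,ca=hb("pics/top0.png",(140,255,190,290)); b,rb,cb=hb("pics/top1.png",(156,212,200,240))
print(a.mean(0),b.mean(0),ra[1],rb[1]); d=b.mean(0)-a.mean(0);print("disp",d,np.linalg.norm(d),np.degrees(np.arctan2(d[1],d[0])))
s=cv2.imread("pics/side1.png")
print("far/near edges of top face at z=.19 along ex: open",sorted((b-BOX)@ex),"shut",sorted((a-BOX)@ex))
```

```text
[0.37545319 0.31831468] [0.50794753 0.30461615] (30.26447296142578, 7.814188003540039) (29.644298553466797, 7.566118240356445)
disp [ 0.13249433 -0.01369854] 0.1332005952414415 -5.902815326990255
far/near edges of top face at z=.19 along ex: open [np.float64(0.05203142184608252), np.float64(0.052141164503513276), np.float64(0.0727829561385558), np.float64(0.07286215896567529)] shut [np.float64(-0.08106150297942862), np.float64(-0.08075578887368506), np.float64(-0.060707595042418176), np.float64(-0.060430852233662964)]
```

Displacement is only about 133 mm, so the guard tripped early. I'll push again to the stop.

Run:
```python
from h import *
P=boxp(.075)
go(boxp(.075),.31,90+BY); lin(P,.235,vel=.1,guard=10); st("down")
for k in range(2):
    hit=lin(P+.06*ex,.235,vel=.03,guard=30); o=robot.observe()["tool_pos"]; st(f"hit {hit} {((o[:2]-boxp(-.07))@ex):.4f}")
lin(o[:2]-.012*ex,.235,vel=.05); lin(o[:2]-.012*ex,.31)
go(boxp(-.03),.36,90+BY); cv2.imwrite("pics/top2.png",robot.grab_frame("top"))
def hb(f,roi):
    t=cv2.imread(f);x0,y0,x1,y1=roi
    m=(t.max(2)<45).astype(np.uint8)[y0:y1,x0:x1]*255
    c=max(cv2.findContours(m,0,1)[0],key=cv2.contourArea);r=cv2.minAreaRect(c)
    return np.array([onz("top",p,.19)[:2] for p in cv2.boxPoints(r)+[x0,y0]]),r
b,r=hb("pics/top2.png",(156,205,200,240)); print(r,(b.mean(0)-[0.37545319,0.31831468])@ex)
```

```text
down t 8.5 tcp [0.521 0.309 0.236] yaw -96.5 F [0.6 0.5 0.4] w 0.0552 gf 0.0
hit True 0.1595 t 9.3 tcp [0.535 0.307 0.234] yaw -96.4 F [0.9 0.6 0.1] w 0.0551 gf 0.0
hit True 0.1600 t 9.8 tcp [0.536 0.307 0.233] yaw -96.3 F [-0.6  0.3  0.2] w 0.0551 gf 0.0
((16.438461303710938, 20.9923095703125), (29.644298553466797, 7.566118240356445), 7.125016689300537) 0.13319335702979496
```

Run:
```python
import cv2,numpy as np
a=cv2.imread('pics/side1.png')[100:220,140:300];b=cv2.imread('pics/top2.png')[155:275,135:235]
a=cv2.resize(a,(440,330),interpolation=2);b=cv2.resize(b,(360,432),interpolation=2);a=cv2.copyMakeBorder(a,0,102,0,0,0)
cv2.imwrite('pics/c2.png',cv2.convertScaleAbs(np.hstack([a,b]),alpha=1.5))
```

```text
(no output)
```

View pics/c2.png

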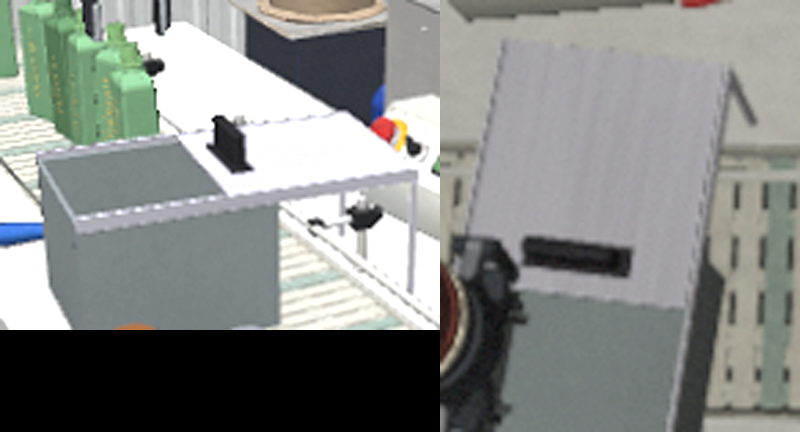

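The cover looks flush with the rail ends: far edge at panel (505,40)–(728,66), near edge at (525,290)–(690,307). I'll check numerically.

Run:
```python
from h import *
r=lambda x,y:((x-440)/3.6+135,y/3.6+155); tc=lambda x,y:(x/3.5+125,y/3.5+140)
for k,ps in dict(near=[r(525,290),r(690,307)],far=[r(505,40),r(728,66)],railend=[tc(97,95),tc(318,122)],shutfar=[tc(70,252),tc(290,278)],shutnear=[tc(20,502),tc(247,520)]).items():
    print(k,[((onz("top",p,.152)[:2]-BOX)@ex).round(3) for p in ps])
s=lambda x,y:(x/2.75+140,y/2.75+100)
for k,ps in dict(near=[s(178,138),s(226,195)],far=[s(352,113),s(415,170)],boxnear=[s(40,157),s(80,222)]).items():
    print("side",k,[((onz("side",p,.152)[:2]-BOX)@ex).round(3) for p in ps])
```

```text
near [np.float64(0.037), np.float64(0.04)]
far [np.float64(0.235), np.float64(0.236)]
railend [np.float64(0.232), np.float64(0.232)]
shutfar [np.float64(0.098), np.float64(0.099)]
shutnear [np.float64(-0.103), np.float64(-0.094)]
side near [np.float64(0.039), np.float64(0.036)]
side far [np.float64(0.242), np.float64(0.233)]
side boxnear [np.float64(-0.108), np.float64(-0.108)]
```

The cover is against its stop and flush with the rail ends. Finger contact, rail end and side-view wall all agree that it began about 14 mm ajar, so I'm shifting the box centre by −14 mm. Next is the round cap.

```bash
cat > job.py <<'E'
from seg import *
import h
h.BOX-=.014*ex
def look(exp,tag):
    """exp xy -> measured xy and edge angle (deg, mod 90, in -45..45) of the cap top nearest exp"""
    t=robot.grab_frame("top"); cv2.imwrite(f"pics/{tag}.png",t)
    res=[]
    for c,a,r,_ in blobs(t,"top",(215,205,355,285),80):
        wb=np.array([onz("top",p,.064)[:2] for p in cv2.boxPoints(r)]); e=np.diff(wb,axis=0)
        an=(np.degrees(np.arctan2(e[0,1],e[0,0]))+45)%90-45
        res.append((onz("top",c,.064)[:2],an,a,np.linalg.norm(e,axis=1)[:2]))
    for q in res: print("  seen",q[0].round(3),round(q[1],1),q[2],q[3].round(3))
    w,an,_,_=min(res,key=lambda q:np.linalg.norm(q[0]-exp)); return w,an
def pick(w,yaw):
    robot.set_gripper(.085); go(w,.25,yaw); lin(w,.15,vel=.2)
    if lin(w,.096,vel=.08,guard=10): print("GUARD"); st()
    robot.set_gripper(.02); st("gripped"); lin(w,.32,vel=.25); st("lifted")
E
python3 - <<'E'
from job import *
w,an=look([.434,.108],"l1"); print(w,an)
if np.linalg.norm(w-[.434,.108])<.06:
    pick(w,0)
    p=boxp(-.039) if False else h.boxp(-.025)
    go(p,.32,BY); lin(p,.205,vel=.15); st("at box"); robot.set_gripper(.085); st("rel"); lin(p,.32,vel=.25)
    cv2.imwrite("pics/side3.png",robot.grab_frame("side"))
E
```

```text
seen [0.437 0.008] 0.8 132.0 [0.042 0.033]
  seen [0.44  0.108] 0.8 92.5 [0.039 0.033]
  seen [ 0.53  -0.111] -18.4 174.5 [0.044 0.044]
  seen [0.526 0.012] 19.5 172.5 [0.043 0.044]
[0.43962407 0.10814052] 0.758062076635369
gripped t 14.8 tcp [0.44  0.108 0.097] yaw -180.0 F [0.  0.1 6.3] w 0.0511 gf 62.3
lifted t 15.8 tcp [0.439 0.108 0.318] yaw 180.0 F [-0.9  0.4 -1.4] w 0.0509 gf 62.3
at box t 17.6 tcp [0.408 0.321 0.206] yaw 173.5 F [ 1.  -0.8  0.1] w 0.0506 gf 62.4
rel t 18.0 tcp [0.408 0.321 0.205] yaw 173.5 F [0.6 0.1 0. ] w 0.0853 gf 0.0
```

```bash
python3 - <<'E'
from job import *
R=lambda a:np.array([[np.cos(a),-np.sin(a)],[np.sin(a),np.cos(a)]])
slots=[TRAY+R(np.radians(TY))@[dx,0] for dx in(-.062,0,.062)]
for k,(exp,an0,s) in enumerate([((.431,.008),.8,slots[0]),((.526,.012),18,slots[1]),((.529,-.112),-16,slots[2])]):
    exp=np.array(exp); w,an=look(exp,f"l{k+2}")
    d=np.linalg.norm(w-exp); print(k,w,an)
    if d<.010: w,an=exp,an0
    if d>.02: print("MOVED",d); break
    pick(w,an)
    if robot.observe()["gripper_width"]<.045: print("MISS"); break
    go(s,.25,TY); lin(s,.13,vel=.2); lin(s,.101,vel=.05,guard=6); st("placed"); robot.set_gripper(.072); lin(s,.25,vel=.2)
    robot.set_gripper(.085)
go([.40,-.35],.34,0); 
for n in("side","top"): cv2.imwrite(f"pics/{n}4.png",robot.grab_frame(n))
st()
E
python3 -c "
import cv2,numpy as np
a=cv2.imread('pics/side4.png')[120:400,140:440];b=cv2.imread('pics/top4.png')[130:310,130:440]
a=cv2.resize(a,(380,355));b=cv2.resize(b,(420,244));b=cv2.copyMakeBorder(b,0,111,0,0,0)
cv2.imwrite('pics/c4.png',cv2.convertScaleAbs(np.hstack([a,b]),alpha=1.4))"
```

```text
seen [0.437 0.007] 0.8 140.0 [0.042 0.036]
  seen [ 0.527 -0.111] -14.1 154.5 [0.044 0.043]
  seen [0.525 0.012] 19.5 179.0 [0.043 0.044]
0 [0.43657933 0.00706459] 0.759136828705465
gripped t 22.1 tcp [0.432 0.008 0.097] yaw -179.2 F [ 0.1 -0.4  5.9] w 0.0499 gf 61.1
lifted t 23.1 tcp [0.431 0.008 0.319] yaw -179.2 F [-0.5 -0.3 -1.1] w 0.0496 gf 60.7
placed t 25.8 tcp [ 0.407 -0.334  0.101] yaw -179.1 F [-0.6 -0.2  5.9] w 0.0502 gf 61.1Traceback (most recent call last):
  File "<stdin>", line 5, in <module>
  File "job.py", line 13, in look
    w,an,_,_=min(res,key=lambda q:np.linalg.norm(q[0]-exp)); return w,an
             ~~~^^^^^^^^^^^^^^^^^^^^^^^^^^^^^^^^^^^^^^^^^^^
ValueError: min() iterable argument is empty
[ WARN:0@0.006] global loadsave.cpp:275 findDecoder imread_('pics/side4.png'): can't open/read file: check file path/integrity
Traceback (most recent call last):
TypeError: 'NoneType' object is not subscriptable
```

View pics/l3.png

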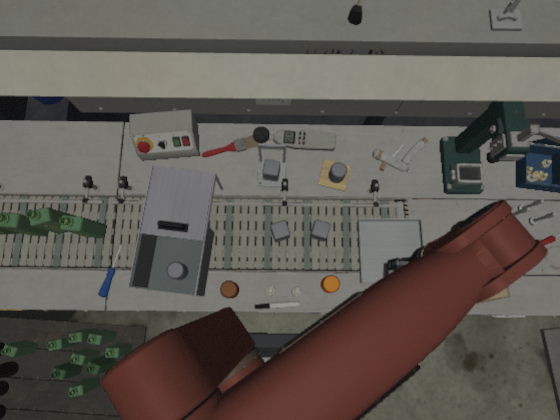

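The round cap lies in the box (176,270), and squares A and B are unmoved at (280,230) and (320,230). The mask only failed because the picture is dimmer, so I'll relax the threshold and continue.

```bash
sed -i 's/b>88/b>75/' seg.py
python3 - <<'E'
from job import *
R=lambda a:np.array([[np.cos(a),-np.sin(a)],[np.sin(a),np.cos(a)]])
slots=[TRAY+R(np.radians(TY))@[dx,0] for dx in(-.062,0,.062)]
for k,(exp,an0,s) in enumerate([((.526,.012),18,slots[1]),((.529,-.112),-16,slots[2])]):
    exp=np.array(exp); w,an=look(exp,f"m{k}")
    d=np.linalg.norm(w-exp); print(k,w,an)
    if d<.010: w,an=exp,an0
    if d>.02: print("MOVED",d); break
    pick(w,an)
    if robot.observe()["gripper_width"]<.045: print("MISS"); break
    go(s,.25,TY); lin(s,.13,vel=.2); lin(s,.101,vel=.05,guard=6); st("placed"); robot.set_gripper(.072); lin(s,.25,vel=.2)
    robot.set_gripper(.085)
go([.45,.10],.34,0)
for n in("side","top"): cv2.imwrite(f"pics/{n}4.png",robot.grab_frame(n))
st()
E
python3 -c "
import cv2,numpy as np
a=cv2.imread('pics/side4.png')[120:400,140:440];b=cv2.imread('pics/top4.png')[130:310,130:440]
a=cv2.resize(a,(380,355));b=cv2.resize(b,(420,244));b=cv2.copyMakeBorder(b,0,111,0,0,0)
cv2.imwrite('pics/c4.png',cv2.convertScaleAbs(np.hstack([a,b]),alpha=1.4))"
```

```text
Traceback (most recent call last):
  File "job.py", line 13, in look
    w,an,_,_=min(res,key=lambda q:np.linalg.norm(q[0]-exp)); return w,an
             ~~~^^^^^^^^^^^^^^^^^^^^^^^^^^^^^^^^^^^^^^^^^^^
ValueError: min() iterable argument is empty
[ WARN:0@0.006] global loadsave.cpp:275 findDecoder imread_('pics/side4.png'): can't open/read file: check file path/integrity
Traceback (most recent call last):
TypeError: 'NoneType' object is not subscriptable
```

```bash
python3 -c "
import cv2
for f in('m0','l2'):
  t=cv2.imread(f'pics/{f}.png');print(t[228:232:2,278:283:2].tolist(),t[229,319:322].tolist(),t[240,290:300:3].tolist(),t[238:244,281].tolist())"
```

```text
[[[108, 106, 104], [108, 107, 105], [109, 107, 105]], [[109, 108, 106], [111, 109, 107], [109, 107, 106]]] [[108, 106, 104], [106, 105, 104], [109, 107, 105]] [[107, 116, 118], [96, 104, 105], [92, 101, 102], [104, 114, 116]] [[55, 54, 54], [61, 61, 59], [68, 70, 71], [92, 100, 102], [102, 112, 114], [100, 111, 112]]
[[[104, 103, 101], [102, 100, 99], [105, 102, 101]], [[106, 104, 103], [104, 102, 101], [104, 103, 101]]] [[102, 101, 99], [102, 101, 99], [102, 102, 99]] [[101, 109, 111], [90, 97, 99], [87, 95, 97], [97, 109, 111]] [[48, 48, 48], [57, 56, 56], [64, 66, 66], [85, 94, 96], [97, 107, 109], [96, 106, 108]]
```

The picture was actually brighter, so I'm lifting the upper bound; the colour test already rejects the belt.

```bash
sed -i 's/b>75)&(b<108)/b>80)\&(b<135)/' seg.py; grep -n "b>80" seg.py
python3 - <<'E'
from job import *
R=lambda a:np.array([[np.cos(a),-np.sin(a)],[np.sin(a),np.cos(a)]])
slots=[TRAY+R(np.radians(TY))@[dx,0] for dx in(-.062,0,.062)]
for k,(exp,an0,s) in enumerate([((.526,.012),18,slots[1]),((.529,-.112),-16,slots[2])]):
    exp=np.array(exp); w,an=look(exp,f"n{k}")
    d=np.linalg.norm(w-exp); print(k,w,an)
    if d<.010: w,an=exp,an0
    if d>.02: print("MOVED",d); break
    pick(w,an)
    if robot.observe()["gripper_width"]<.045: print("MISS"); break
    go(s,.25,TY); lin(s,.13,vel=.2); lin(s,.101,vel=.05,guard=6); st("placed"); robot.set_gripper(.072); lin(s,.25,vel=.2)
    robot.set_gripper(.085)
go([.45,.10],.34,0)
for n in("side","top"): cv2.imwrite(f"pics/{n}4.png",robot.grab_frame(n))
st()
E
python3 -c "
import cv2,numpy as np
a=cv2.imread('pics/side4.png')[120:400,140:440];b=cv2.imread('pics/top4.png')[130:310,130:440]
a=cv2.resize(a,(380,355));b=cv2.resize(b,(420,244));b=cv2.copyMakeBorder(b,0,111,0,0,0)
cv2.imwrite('pics/c4.png',cv2.convertScaleAbs(np.hstack([a,b]),alpha=1.4))"
```

```text
4:    m=((b-r>=2)&(b-g>=0)&(b>80)&(b<135)) if n=="top" else ((b-g>=5)&(b-r>=6)&(b>115))
  seen [ 0.528 -0.111] -15.9 187.0 [0.045 0.046]
  seen [0.525 0.012] 19.5 187.5 [0.045 0.045]
0 [0.52531604 0.01202414] 19.54442710825552
gripped t 30.9 tcp [0.526 0.012 0.097] yaw -162.0 F [ 0.1 -0.   5. ] w 0.049 gf 62.3
lifted t 32.0 tcp [0.526 0.012 0.318] yaw -162.0 F [-0.4 -0.1 -1.5] w 0.0497 gf 61.8
placed t 34.6 tcp [ 0.469 -0.333  0.101] yaw -179.1 F [-0.4  0.5  3.9] w 0.0495 gf 61.9
  seen [ 0.529 -0.112] -15.9 195.5 [0.046 0.046]
1 [ 0.52868358 -0.11154732] -15.91380455335785
gripped t 39.3 tcp [ 0.529 -0.112  0.097] yaw 164.0 F [ 0.9 -0.6  4.9] w 0.0492 gf 62.5
lifted t 40.3 tcp [ 0.529 -0.112  0.318] yaw 164.0 F [-0.3  0.2 -1.2] w 0.0492 gf 62.1
placed t 42.6 tcp [ 0.531 -0.332  0.101] yaw -179.1 F [-1.5  0.3  4.3] w 0.0497 gf 62.7
 t 45.9 tcp [0.45  0.099 0.34 ] yaw 179.9 F [ 0.1 -0.  -0.2] w 0.0849 gf 0.0
```

View pics/c4.png

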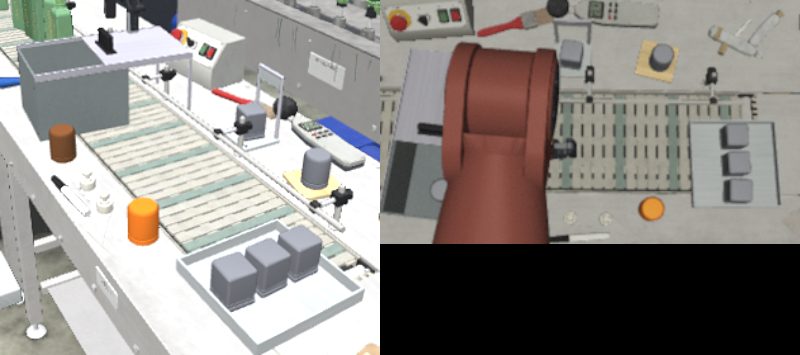

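All three squares stand in the tray, the round cap is in the box (440,188), and both samples are untouched. I'll shut the cover.

```bash
python3 - <<'E'
from job import *
robot.set_gripper(.055)
P=h.boxp(.08); go(P,.33,90+BY); lin(P,.235,vel=.1,guard=10); st("down")
hit=lin(P-.19*ex,.235,vel=.08,guard=18); o=robot.observe()["tool_pos"]; st(f"hit {hit} {((o[:2]-h.BOX)@ex):.4f}")
hit=lin(o[:2]-.02*ex,.235,vel=.03,guard=30); o=robot.observe()["tool_pos"]; st(f"hit {hit} {((o[:2]-h.BOX)@ex):.4f}")
lin(o[:2]+.012*ex,.235,vel=.05); lin(o[:2]+.012*ex,.33); go([.45,.0],.34,0)
for n in("side","top"): cv2.imwrite(f"pics/{n}5.png",robot.grab_frame(n))
st()
E
python3 -c "
import cv2,numpy as np
a=cv2.imread('pics/side5.png')[120:400,140:440];b=cv2.imread('pics/top5.png')[180:310,125:265]
a=cv2.resize(a,(380,355));b=cv2.resize(b,(382,355));
cv2.imwrite('pics/c5.png',cv2.convertScaleAbs(np.hstack([a,b]),alpha=1.4))"
```

```text
down t 48.4 tcp [0.512 0.31  0.236] yaw -96.5 F [0.1 1.  0.2] w 0.0549 gf 0.0
hit True -0.0882 t 50.2 tcp [0.345 0.329 0.235] yaw -96.5 F [ 5.5 -1.2  0.7] w 0.0549 gf 2.6
hit True -0.0885 t 50.5 tcp [0.345 0.329 0.235] yaw -96.6 F [ 4.9 -0.7 -0.3] w 0.0548 gf 2.1
 t 53.1 tcp [0.45  0.001 0.34 ] yaw -179.8 F [-0.2 -0.5 -0. ] w 0.0549 gf 0.0
```

View pics/c5.png

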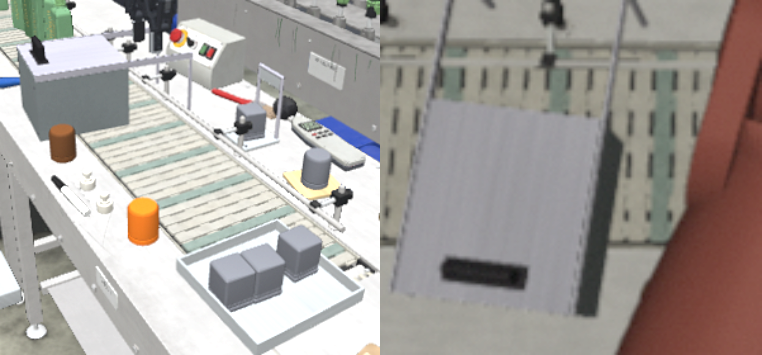

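The cover is shut: stop-to-stop travel is 0.192 m, which is 0.15 m plus the finger slack, and the strip at the near wall is gone. The middle square in the tray was nudged toward its neighbour but is still upright and inside. Handing in.

```bash
python3 -c "
from plant import robot
print(robot.job_done())"
```

```text
the job is handed in; nothing more can be done
None
```

The job is handed in (no verdict came back): the three square overcaps stand upright in the feed tray, the one round overcap is in the reject box, the cover is fully shut, and both samples are where they were.

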